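# Seat the rocking burner cap

## Task

The hob has been cleaned and its four burner caps put back, but one is not down in its seat: it rocks when you press on its rim. Find that one, push one of its ears round (the short way is clockwise, seen from above) until the cap drops into its seat, and press it down flat, so that all four caps are home. Do not pick up any cap, and leave the gas knobs off and everything else where it stands.

Things in the scene. Friction and masses are not known exactly. Their poses are not given: they have to be found in the camera images.
- cap_1: Leftmost burner cap: black disc 84 mm across, 7 mm thick, flat top, about 0.4 kg, with two opposite, like ears, 14 mm wide and 7 mm thick, reaching out to 60 mm from the centre. Origin: centre of the disc's underside (the top is 7 mm higher); x along the ears, z up. Underneath: a stub 40 mm across, 8 mm deep, that centres it in the head, and two lugs 8 mm wide, 3 mm deep, 26 to 35 mm from the centre under the ears.
- cap_2: Second cap from the left, identical to cap_1, same frame. A cap that is home has its lugs in the slots of its head and its underside flat on the head, stays level when its disc is pressed anywhere with up to 10 N, and cannot turn more than about 7 degrees.
- cap_3: Third cap from the left, identical. The loose cap, whichever it is, stands on its two lugs, 3 mm higher and level while untouched; 1 to 3 N down on its rim, 90 degrees away from the ears, tilts it by about 5 degrees, and let go it settles level again.
- cap_4: Rightmost cap, identical. The loose cap's lugs are 20 to 60 degrees of clockwise turn (seen from above) short of the slots. The enamel is smooth; about 1 to 3 N sideways against an ear turns it; at the slots it drops 3 mm by its weight or a light push, and then stops hard.
- burner_1 (a point): Point on the hob's steel top (10 mm above the worktop) at the centre of the leftmost burner. The fixed aluminium burner head there is 82 mm across (88 at the foot) and 26 mm high; its flat top ring carries the cap and has two opposite slots 15 mm wide for the lugs, hidden under the cap. All heads look alike. Two thin electrodes, 24 mm high, stand behind it.
- burner_2 (a point): Same point under the second from the left burner. Neighbouring burners are 180 mm apart in a row; the row's yaw varies within 7 degrees.
- burner_3 (a point): Same point under the third from the left burner. Neighbouring burners are 180 mm apart in a row; the row's yaw varies within 7 degrees.
- burner_4 (a point): Same point under the rightmost burner. Neighbouring burners are 180 mm apart in a row; the row's yaw varies within 7 degrees.
- knob_1 (a joint): Black gas knob, 42 mm across and 22 mm high, on the hob 155 mm in front of burner_1's centre. 0 = off, grows to 1.6 rad as it is turned on. Leave off.
- knob_2 (a joint): Black gas knob, 42 mm across and 22 mm high, on the hob 155 mm in front of burner_2's centre. 0 = off, grows to 1.6 rad as it is turned on. Leave off.
- knob_3 (a joint): Black gas knob, 42 mm across and 22 mm high, on the hob 155 mm in front of burner_3's centre. 0 = off, grows to 1.6 rad as it is turned on. Leave off.
- knob_4 (a joint): Black gas knob, 42 mm across and 22 mm high, on the hob 155 mm in front of burner_4's centre. 0 = off, grows to 1.6 rad as it is turned on. Leave off.
- small_cup: Small white plastic cup, 48 mm across, 40 mm high, on the hob behind and between the two left burners. Origin: centre of its foot. Bystander.
- shaker: Clear salt shaker with steel cap, 42 mm across, 85 mm high, on the hob behind and between the two middle burners. Origin: centre of its foot. Bystander.
- pepper: Amber pepper jar with red cap, 38 mm across, 80 mm high, on the hob behind and between the two right burners. Origin: centre of its foot. Bystander.
- steel_mug: Steel mug, 74 mm across, 75 mm high, in the tray at the right. Bystander.
- white_mug: White mug, 82 mm across, 80 mm high, in the tray at the right. Bystander.
- root: Piece of peeled root, 52 mm across, 85 mm long, on the chopping board at the left. Bystander.
Not all that is in view belongs to the job. What is shaped like the cap_2 but green or red is not meant.

How it is judged (in metres and radians):
At the end, for the whole second after the job is handed in: Every burner cap is home and at rest on its own burner: its underside 26 mm above the hob's top, within 1.5 mm, its centre within 5 mm of the burner's centre, level within 0.03 rad (z of cap_1 in the frame of burner_1 between 0.0245 and 0.0275 m and horizontal distance between cap_1 and burner_1 below 0.005 m and angle between each of cap_1, cap_2, cap_3, cap_4's own z axis and vertical below 0.03 rad and linear speed of each of cap_1, cap_2, cap_3, cap_4 below 0.01 m/s and z of cap_2 in the frame of burner_2 between 0.0245 and 0.0275 m and horizontal distance between cap_2 and burner_2 below 0.005 m and z of cap_3 in the frame of burner_3 between 0.0245 and 0.0275 m and horizontal distance between cap_3 and burner_3 below 0.005 m and z of cap_4 in the frame of burner_4 between 0.0245 and 0.0275 m and horizontal distance between cap_4 and burner_4 below 0.005 m); the robot touches nothing.
It fails at once if a burner cap is picked up: more than 12 mm above its seat (z of cap_1 in the frame of burner_1 above 0.038 m or z of cap_2 in the frame of burner_2 above 0.038 m or z of cap_3 in the frame of burner_3 above 0.038 m or z of cap_4 in the frame of burner_4 above 0.038 m).
It fails at once if a burner cap is tipped up by more than 17 degrees or pushed off its head (angle between any of cap_1, cap_2, cap_3, cap_4's own z axis and vertical above 0.3 rad or horizontal distance between cap_1 and burner_1 above 0.012 m or horizontal distance between cap_2 and burner_2 above 0.012 m or horizontal distance between cap_3 and burner_3 above 0.012 m or horizontal distance between cap_4 and burner_4 above 0.012 m).
It fails at once if a gas knob is turned on by more than 0.25 rad (value of joint any of knob_1, knob_2, knob_3, knob_4 above 0.25 rad).
It fails at once if a bystander is shifted by more than 15 mm or knocked over (distance of any of small_cup, shaker, pepper, steel_mug, white_mug, root from where it was at the start of the episode above 0.015 m).
It also fails if it takes over 72 s, if anything falls off the work surface, if the arm or the gripper's body presses on something with over 40 N, if the wrist force passes 120 N, or if a joint passes its speed limit or range.

## Robot

A 6-joint arm with a two-finger parallel gripper is mounted at the origin on the work surface. World frame = base frame: x ahead of the robot, y to its left, z up, the work surface at z = 0. Lengths are in mm, angles in rad, forces in N, time in s.
With the tool pointing down it reaches from about 350 to 775 mm from the base axis. Payload 7.3 kg.
Tool frame: the origin (TCP) lies midway between the tips of the shut fingers; the grasp point (between the pads) lies 19 mm behind it (env.grasp_offset is the distance from the TCP to the grasp point, in mm); x points along the fingers, y is the direction in which the jaws open and shut, and the axes are right-handed (so a half turn about x gives the same grasp; the last joint's range is limited). The gripper opens to 92 mm and grips with 3 to 60 N. Pads are 19 mm wide; open, the fingers measure 130 mm over their backs; the gripper's body (75 mm by 190 mm) begins 47 mm behind the grasp point.
Start: joints at [-1.395, 0.342, 1.524, -0, 1.275, -0.146], TCP at [166.067, -498.063, 226.741] pointing down, gripper open.
Joint ranges: [-2.53, 2.53], [-0.77, 2.02], [0.04, 2.7], [-1, 4.14], [0.28, 2.66], [-3.11, 3.11]. Speed limits (rad/s): [2.57, 2.57, 3.14, 3.14, 3.14, 3.14].

## Interface

Orientations are given as a unit quaternion [w, x, y, z].
In Python, from station import env, eyes, order gives the robot as it stands.
- The arm moves only by the tool carry_out, never from a script. Its argument "plan" is one flat list of numbers, 5 for each row, row after row: the shift along the tool's x, y, z in cm, then the turn about the tool's x in degrees, then the closure in counts, from 0 (fully open) to 255 (shut). In form: [dx, dy, dz, twist, grip, dx, dy, dz, twist, grip, ...]. A call has exactly 8 rows; each row is the pose to reach, as a shift and turn from the pose commanded when the call began, along the tool's axes at that moment; what a row does not reach only later rows make up. A row lasts 1/12 s, in which the tool goes at most 41.7 mm and 7.16 degrees, less where a joint would pass 70% of its speed; a pose out of reach is approached as far as the arm can. A call with a gripper value outside its range is refused whole. The fingers move at their own pace and stop on an object; the grip force is fixed at half the most. Time passes only in rows, so rows that repeat a pose let the fingers close, or fill a call up. It gives the time, the measured TCP pose, the force and the opening at its end, in the units of the state.
- env.get_obs(): the state, without advancing time (a new reading comes with each control period).
- eyes.snapshot(name): name is "scene" or "top"; returns a dict with "frame" (400x640x3 uint8, blue, green, red), "intrinsics" (3x3 intrinsics, pixels), "world_to_cam" (4x4, takes a point from world to camera coordinates). Camera axes: x right, y down, z forward; pixel columns grow to the right and rows downward; lengths in mm; the calibration is good to about 2 mm. A picture is of the moment at which its call begins. There is no depth.
- order.finish_job(): hands the job in, once; it reports no verdict.
The state is a dict: "time": time; "qpos": joint angles; "qd": joint speeds; "effort": joint torques, N m; "eef_pos": TCP position; "orientation": TCP orientation; "ft_force": force on the tool from outside, world axes, zero at the start; "moment": the same for the moment, N m; "grip_width": finger opening in mm.
Only numpy, scipy, OpenCV 4.12 (cv2) and the standard library are available. Lean on these libraries where they do the work, as an engineer would, in place of code of your own. Each camera call takes 0.05 s, during which the arm holds its last target.

## Working session

There is one attempt and no reset: what is moved stays moved. The work goes in short steps, Python scripts to look and compute and a tool call to move; the robot and the scene stay as the last step left them, time stands still between calls to the robot, and variables do not carry over. Pictures are saved under pics/ and viewed, and the job is handed in when it is done.

Besides the shell and the picture viewer there is one more tool, called by a JSON object that holds its "api" and its "payload", one argument or row to a line. carry_out: Moves the arm, as the interface text tells. Its arguments: {"type":"object","properties":{"plan":{"type":"array"}},"required":["plan"]}

```bash
ls; mkdir -p pics; python3 - <<'E'
from station import env, eyes, order
import cv2,json,numpy as np
print(env.get_obs())
for n in ("scene","top"):
    s=eyes.snapshot(n); cv2.imwrite(f"pics/{n}0.png",s["frame"]); print(n,s["intrinsics"],s["world_to_cam"])
    np.savez(f"{n}0.npz",**s)
E
```

```text
pics
{'time': 0.0, 'qpos': array([-1.39504203e+00,  3.42744179e-01,  1.52500749e+00,  1.98282883e-05,
        1.27542960e+00, -1.45987407e-01]), 'qd': array([ 0.00149748,  0.00132672, -0.00011603, -0.00208106,  0.00043879,
        0.001846  ]), 'effort': array([-6.98807835e-04, -4.31240594e+01, -2.44225109e+01,  7.16436398e-02,
        5.57876111e-02, -1.11651493e-04]), 'eef_pos': array([ 165.97554961, -497.63922793,  226.03716897]), 'orientation': array([-0.11269911, -0.69797519, -0.11382251,  0.6979785 ]), 'ft_force': array([ 0.46279594,  0.25248778, -0.13914035]), 'moment': array([-0.06018067,  0.0314244 ,  0.01645046]), 'grip_width': 91.8543615186506}
scene [[431.14729649   0.         315.79302572]
 [  0.         431.14729649 199.72194064]
 [  0.           0.           1.        ]] [[ 3.20539912e-01  9.47154275e-01 -1.23670374e-02 -1.82586061e+02]
 [ 7.80077742e-01 -2.71358422e-01 -5.63775952e-01 -3.68552546e+02]
 [-5.37338703e-01  1.71065444e-01 -8.25835173e-01  1.60451894e+03]
 [ 0.00000000e+00  0.00000000e+00  0.00000000e+00  1.00000000e+00]]
top [[400.4974718    0.         316.55041635]
 [  0.         400.4974718  195.89736385]
 [  0.           0.           1.        ]] [[-1.27663171e-01 -9.91810247e-01 -3.81438411e-03  5.29142549e+01]
 [-9.71997777e-01  1.25876111e-01 -1.98432672e-01  5.07030180e+02]
 [ 1.97287698e-01 -2.16249713e-02 -9.80107099e-01  1.35653995e+03]
 [ 0.00000000e+00  0.00000000e+00  0.00000000e+00  1.00000000e+00]]
```

View pics/scene0.png

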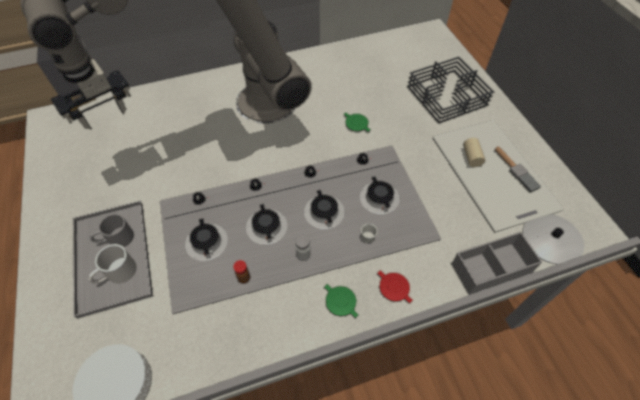

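View pics/top0.png

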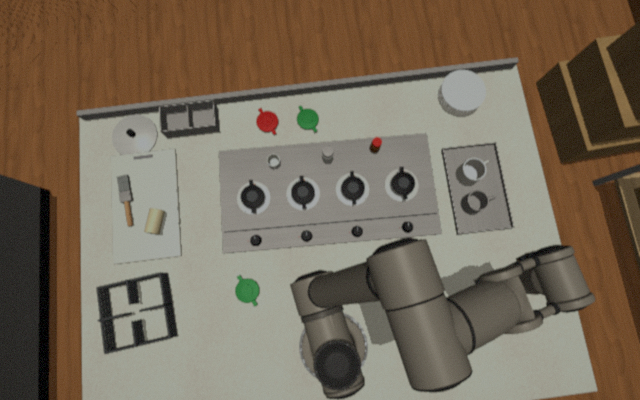

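The hob has four caps in both views. In the scene picture they sit at about (380,193), (323,208), (265,223) and (204,238), running left to right as the robot sees them. In the top picture they are at (253,197), (303,192), (352,188) and (402,184). I'll enlarge each one.

```bash
python3 - <<'E'
import cv2,numpy as np
for n,cs in (("scene",[(380,193),(323,208),(265,223),(204,238)]),("top",[(253,197),(303,192),(352,188),(402,184)])):
    f=np.load(n+"0.npz")["frame"]
    t=[cv2.resize(f[y-25:y+25,x-25:x+25],(390,290) if 0 else (290,290),interpolation=cv2.INTER_CUBIC) for x,y in cs]
    im=np.vstack([np.hstack(t[:2]),np.hstack(t[2:])]); im=cv2.convertScaleAbs(im,alpha=1.6,beta=25)
    cv2.imwrite(f"pics/{n}z.png",im)
E
```

```text
(no output)
```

View pics/scenez.png

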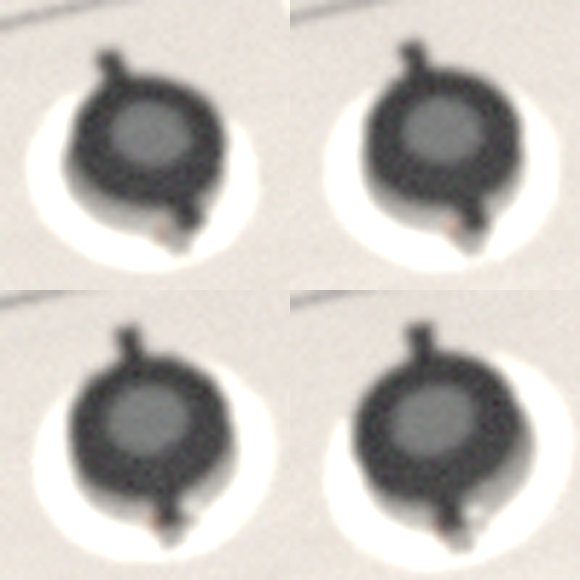

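View pics/topz.png

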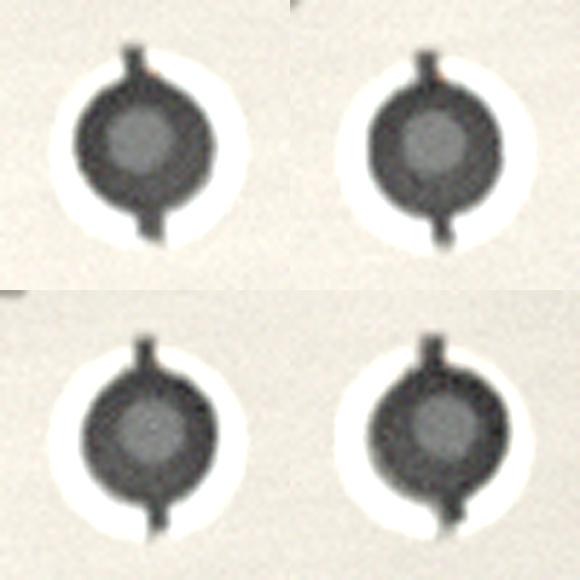

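All four caps look alike, with ears at similar angles, so the only sign in the pictures is the 3 mm of height. I'll average several frames and triangulate the grey disc in the middle of each cap, using the white dishes as the reference.

```bash
cat > h.py <<'E'
import numpy as np,cv2
def proj(K,T,P):
    P=np.atleast_2d(P); c=P@T[:3,:3].T+T[:3,3]; q=c@K.T; return q[:,:2]/q[:,2:]
def ray(K,T,uv):
    d=np.linalg.inv(K)@np.array([uv[0],uv[1],1.]); R=T[:3,:3]; return -R.T@T[:3,3], R.T@d
def onplane(K,T,uv,z):
    o,d=ray(K,T,uv); return o+d*(z-o[2])/d[2]
def tri(cams,uvs):
    A=np.zeros((3,3));b=np.zeros(3)
    for (K,T),uv in zip(cams,uvs):
        o,d=ray(K,T,uv); d=d/np.linalg.norm(d); M=np.eye(3)-np.outer(d,d); A+=M;b+=M@o
    return np.linalg.solve(A,b)
E
python3 - <<'E'
from station import env,eyes
import numpy as np
for n in("scene","top"):
    fs=[];
    for i in range(10):
        s=eyes.snapshot(n); fs.append(s["frame"].astype(float))
    s["frame"]=np.mean(fs,0); np.savez(n+"A.npz",**s)
print(env.get_obs()["time"], np.std([f[300,200] for f in fs],0))
E
cat > fit.py <<'E'
from h import *
cs={"scene":[(380,193),(323,208),(265,223),(204,238)],"top":[(253,197),(303,192),(352,188),(402,184)]}
def spot(g,c,S=16,R=22,what="grey"):
    x0,y0=c[0]-R,c[1]-R; p=g[y0:y0+2*R,x0:x0+2*R].astype(np.float32)
    M=np.float32([[S,0,(S-1)/2],[0,S,(S-1)/2]]); u=cv2.warpAffine(p,M,(2*R*S,2*R*S),flags=cv2.INTER_CUBIC)
    return u,lambda q:((np.array(q)-(S-1)/2)/S+[x0,y0])
if __name__=="__main__":
    out={};cams={}
    for n in("scene","top"):
        s=np.load(n+"A.npz"); g=s["frame"].mean(2); cams[n]=(s["intrinsics"],s["world_to_cam"]); out[n]=[]
        for c in cs[n]:
            u,back=spot(g,c); H=u.shape[0]
            mid=u[H//2-30:H//2+30,H//2-30:H//2+30].mean()
            dark=np.percentile(u,3); th=(mid+dark)/2
            b=((u>th)).astype(np.uint8)
            nc,lab,st,ce=cv2.connectedComponentsWithStats(b)
            k=lab[H//2-20:H//2+20,H//2-20:H//2+20].max()
            cnt=max(cv2.findContours((lab==k).astype(np.uint8),0,1)[0],key=cv2.contourArea)
            e=cv2.fitEllipse(cnt); out[n].append(back(e[0])); print(n,c,mid.round(),dark.round(),out[n][-1].round(2),np.round(np.array(e[1])/16,2))
    for i in range(4):
        P=tri([cams["scene"],cams["top"]],[out["scene"][i],out["top"][i]]); 
        print(i+1,P.round(2), [ (proj(*cams[n],P)[0]-out[n][i]).round(2) for n in cams])
E
python3 fit.py
```

```text
1.1 [1.67630546 1.62480768 1.57797338]
scene (380, 193) 64.0 27.0 [380.47 190.71] [10.83 13.57]
scene (323, 208) 63.0 28.0 [323.85 205.08] [11.36 13.45]
scene (265, 223) 64.0 27.0 [265.02 219.96] [11.89 13.92]
scene (204, 238) 64.0 27.0 [203.19 235.06] [11.84 14.68]
top (253, 197) 68.0 31.0 [251.65 195.75] [11.1  11.58]
top (303, 192) 69.0 32.0 [302.35 191.3 ] [11.11 11.31]
top (352, 188) 68.0 31.0 [352.73 186.88] [11.21 11.51]
top (402, 184) 65.0 26.0 [403.26 182.25] [11.07 11.55]
1 [542.25 216.74  40.64] [array([-0.49,  0.07]), array([-0.42, -0.08])]
2 [535.05  36.39  40.4 ] [array([-0.41,  0.05]), array([-0.35, -0.04])]
3 [ 527.87 -143.44   40.41] [array([-0.35,  0.03]), array([-0.29, -0.02])]
4 [ 520.76 -323.87   43.34] [array([-0.27,  0.01]), array([-0.22,  0.  ])]
```

Cap_4's disc stands about 2.9 mm higher than the other three (43.3 against 40.4–40.6), which matches the stated 3 mm. Its measured centre, (521,-324), also falls on the 180 mm row. So cap_4 is the loose one. Next I need its ear angle and the tool axes.

```bash
cat > ear.py <<'E'
from h import *
import sys
# rectify each cap top plane at z into 0.5mm grid, ear angle from second moments of dark pixels in r 45..62
def ears(npz,C,z,dark=50):
    s=np.load(npz); K,T=s["intrinsics"],s["world_to_cam"]; g=s["frame"].mean(2).astype(np.float32)
    a=np.arange(-75,75.1,.5); X,Y=np.meshgrid(a,a,indexing="ij")
    P=np.stack([C[0]+X,C[1]+Y,0*X+z],-1).reshape(-1,3); uv=proj(K,T,P).astype(np.float32)
    im=cv2.remap(g,uv[:,0].reshape(X.shape),uv[:,1].reshape(X.shape),cv2.INTER_CUBIC)
    r=np.hypot(X,Y); m=(r>47)&(r<57)
    th=np.degrees(np.arctan2(Y,X)); w=np.clip(120-im,0,None)*m
    res=[]
    for c0 in (0,180):
        d=(th-c0+180)%360-180; k=(abs(d)<60); res.append(c0+(w*d*k).sum()/(w*k).sum())
    return res,im
E
python3 - <<'E'
from ear import *
from station import env
from scipy.spatial.transform import Rotation as Ro
C=[(542.25,216.74,40.6),(535.05,36.4,40.4),(527.9,-143.4,40.4),(520.8,-323.9,43.3)]
for n in("scene","top"):
    t=[]
    for c in C:
        r,im=ears(n+"A.npz",c[:2],c[2]); print(n,np.round(r,1)); t.append(im[::-1,::-1])
    cv2.imwrite(f"pics/rect_{n}.png",cv2.convertScaleAbs(cv2.resize(np.hstack(t),(800,200)),alpha=1.5))
o=env.get_obs(); q=o["orientation"]; R=Ro.from_quat([q[1],q[2],q[3],q[0]]).as_matrix(); print(R.round(3),o["eef_pos"])
E
```

```text
scene [-16.2 179.4]
scene [-10.6 177. ]
scene [ -1.7 175.2]
scene [ 11.6 175.9]
top [ -2.9 192.9]
top [ -3.3 180.7]
top [ -4.7 175.6]
top [ -1.9 166.4]
[[ 0.     0.316 -0.949]
 [-0.    -0.949 -0.316]
 [-1.     0.     0.   ]] [ 166.06057343 -498.06131666  226.74026822]
```

View pics/rect_top.png

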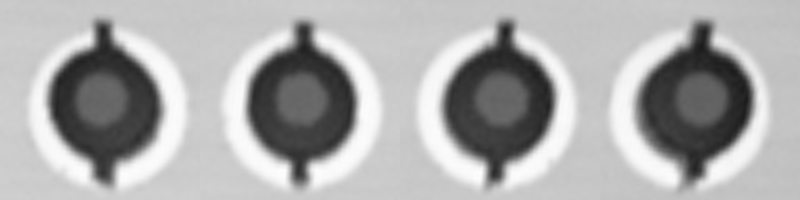

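Cap_4's ear axis points about 5° clockwise of straight ahead, so its near ear sits at about 175° from +x. I'll shut the gripper and push the near ear toward +y. That side faces away from the electrodes. First move: travel high and turn so the finger's back faces the ear.

{"api": "carry_out", "payload": {
  "plan": [0, -0.5, -4, 5, 255, 0, -1, -8, 10, 255, 0, -1.4, -12, 15, 255, 0, -1.9, -16, 20, 255, 0, -2.4, -20, 23.4, 255, 0, -2.9, -24.5, 23.4, 255, 0, -3.4, -28.6, 23.4, 255, 0, -3.8, -32.6, 23.4, 255]
}}

```text
time: 1.77
eef_pos: [463.4, -358.3, 226.9]
orientation: [-0.031, 0.706, -0.031, -0.706]
ft_force: [0.8, -1.2, 0.2]
grip_width: 43.1
```

{"api": "carry_out", "payload": {
  "plan": [3, 0, 0, 0, 255, 6, 0, 0, 0, 255, 9, 0, 0, 0, 255, 12, 0, 0, 0, 255, 14, 0, 0, 0, 255, 15.5, 0, 0, 0, 255, 16, 0, 0, 0, 255, 16, 0, 0, 0, 255]
}}

```text
time: 2.43
eef_pos: [461.1, -359.1, 65.4]
orientation: [0.031, -0.706, 0.03, 0.707]
ft_force: [-0.0, 0.2, 0.6]
grip_width: 0.6
```

```bash
cat > look.py <<'E'
from station import env,eyes
from h import *
import sys
from scipy.spatial.transform import Rotation as Ro
tag=sys.argv[1]; ims=[]
for n,c in(("scene",(204,238)),("top",(402,184))):
    s=eyes.snapshot(n); np.savez(f"{n}_{tag}.npz",**s); ims.append(cv2.resize(s["frame"][c[1]-35:c[1]+35,c[0]-35:c[0]+35],(400,400),interpolation=cv2.INTER_CUBIC))
cv2.imwrite(f"pics/l_{tag}.png",cv2.convertScaleAbs(np.hstack(ims),alpha=1.7,beta=20))
o=env.get_obs(); q=o["orientation"]; R=Ro.from_quat([q[1],q[2],q[3],q[0]]).as_matrix(); print(R.round(3),o["eef_pos"],o["ft_force"],o["grip_width"],o["time"],o["qpos"].round(2))
E
python3 look.py a
```

```text
[[ 0.001 -0.087 -0.996]
 [-0.001 -0.996  0.087]
 [-1.     0.001 -0.001]] [ 462.12300908 -360.12182287   67.57455144] [-0.07255407  0.22086511  0.47592899] 0.4920964204033004 2.5333 [-0.79  0.61  1.55 -0.    0.98  0.86]
```

View pics/l_a.png

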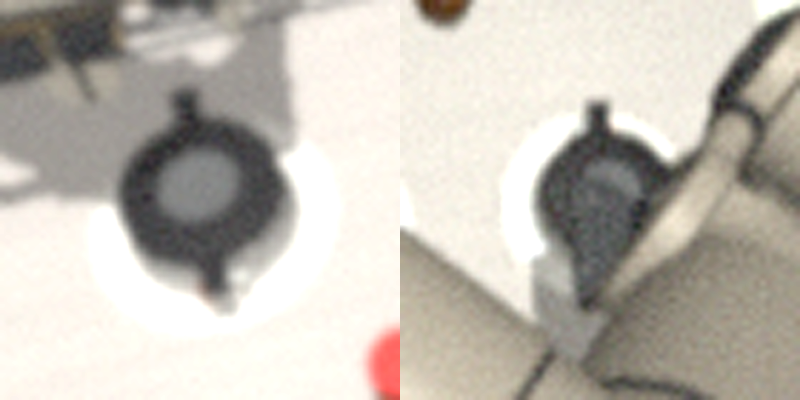

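The scene view shows the cap untouched, with its near ear at the top at about (187,100) in the enlargement. The shut finger is to its left at about (75,75). The arm hides the top view. I'll go down beside the ear to z≈35.

{"api": "carry_out", "payload": {
  "plan": [0.8, 0, 0, 0, 255, 1.6, 0, 0, 0, 255, 2.4, 0, 0, 0, 255, 2.8, 0, 0, 0, 255, 3.2, 0, 0, 0, 255, 3.2, -0.3, 0, 0, 255, 3.2, -0.6, 0, 0, 255, 3.2, -0.8, 0, 0, 255]
}}

```text
time: 3.2
eef_pos: [462.5, -351.3, 34.9]
orientation: [-0.031, 0.706, -0.031, -0.706]
ft_force: [0.0, 0.6, -0.6]
grip_width: 0.3
```

{"api": "carry_out", "payload": {
  "plan": [0, -0.2, 0, 0, 255, 0, -0.4, 0, 0, 255, 0, -0.6, 0, 0, 255, 0, -0.8, 0, 0, 255, 0, -0.8, 0, 0, 255, 0, -0.8, 0, 0, 255, 0, -0.8, 0, 0, 255, 0, -0.8, 0, 0, 255]
}}

```text
time: 3.87
eef_pos: [463.1, -343.9, 34.7]
orientation: [-0.031, 0.706, -0.031, -0.706]
ft_force: [0.4, 0.4, 0.3]
grip_width: 0.5
```

```bash
python3 look.py b
```

```text
[[ 0.    -0.087 -0.996]
 [-0.    -0.996  0.087]
 [-1.     0.    -0.   ]] [ 463.06079897 -343.8428404    34.70706713] [-0.16885309  1.06840889 -1.08897957] 0.38751005424665896 3.9667 [-0.77  0.65  1.6  -0.    0.89  0.89]
```

View pics/l_b.png

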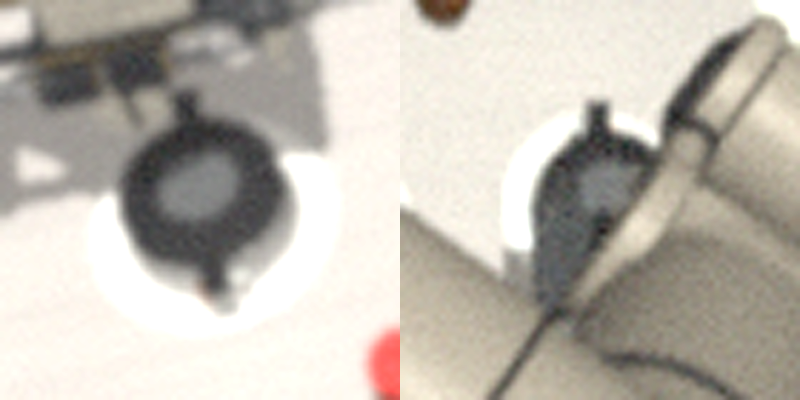

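The finger is at about (130,105) in the enlargement and the ear at (187,105), so a gap remains. I'll move closer in small steps.

{"api": "carry_out", "payload": {
  "plan": [0, -0.2, 0, 0, 255, 0, -0.4, 0, 0, 255, 0, -0.6, 0, 0, 255, 0, -0.8, 0, 0, 255, 0, -0.9, 0, 0, 255, 0, -1, 0, 0, 255, 0, -1, 0, 0, 255, 0, -1, 0, 0, 255]
}}

```text
time: 4.63
eef_pos: [463.9, -333.7, 34.8]
orientation: [-0.031, 0.706, -0.031, -0.706]
ft_force: [-1.9, -0.4, 1.6]
grip_width: 0.5
```

```bash
python3 look.py c
```

```text
[[ 0.    -0.087 -0.996]
 [-0.    -0.996  0.087]
 [-1.     0.    -0.   ]] [ 463.94306316 -333.74399594   34.78970875] [-1.37027475 -0.91594354  0.99667567] 0.16489928201067022 4.7333 [-0.76  0.64  1.62 -0.    0.89  0.9 ]
```

View pics/l_c.png

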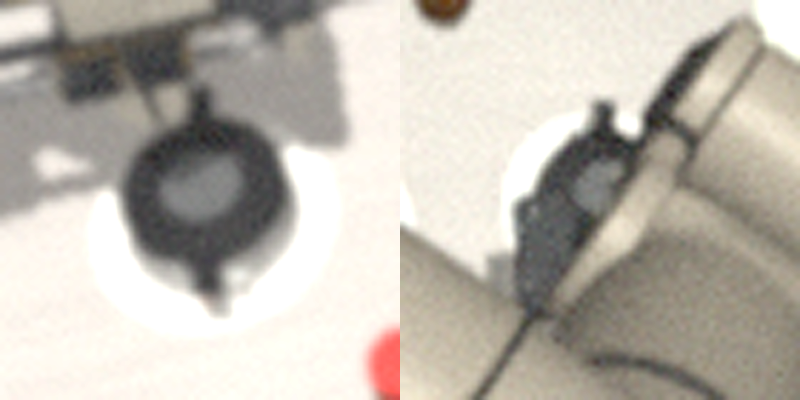

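The ear has started to turn: its tip is now at about (202,100), with a light force. I'll continue on an arc about the cap's centre, 12° per call, twisting the tool to match.

{"api": "carry_out", "payload": {
  "plan": [0, -0.2, 0.05, 2, 255, 0, -0.39, 0.09, 4, 255, 0, -0.59, 0.12, 6, 255, 0, -0.79, 0.15, 8, 255, 0, -0.99, 0.17, 10, 255, 0, -1.19, 0.18, 12, 255, 0, -1.19, 0.18, 12, 255, 0, -1.19, 0.18, 12, 255]
}}

```text
time: 5.4
eef_pos: [463.1, -321.7, 34.7]
orientation: [0.104, -0.699, 0.104, 0.699]
ft_force: [-1.7, -0.3, 2.4]
grip_width: 0.5
```

```bash
python3 look.py d
```

```text
[[ 0.    -0.291 -0.957]
 [-0.    -0.957  0.291]
 [-1.     0.    -0.   ]] [ 463.21866988 -321.80010631   34.74064529] [-1.48086627 -0.57862534  1.57511825] 0.4936381893419937 5.5 [-0.74  0.63  1.64  0.    0.87  1.12]
```

View pics/l_d.png

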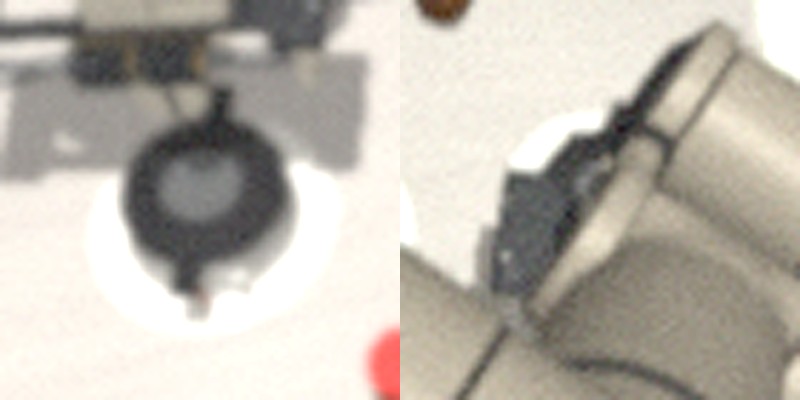

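The near ear has moved to about (222,100), turning clockwise as wanted. Continuing.

{"api": "carry_out", "payload": {
  "plan": [0, -0.2, 0.05, 2, 255, 0, -0.39, 0.09, 4, 255, 0, -0.59, 0.12, 6, 255, 0, -0.79, 0.15, 8, 255, 0, -0.99, 0.17, 10, 255, 0, -1.19, 0.18, 12, 255, 0, -1.19, 0.18, 12, 255, 0, -1.19, 0.18, 12, 255]
}}

```text
time: 6.17
eef_pos: [464.9, -309.8, 34.7]
orientation: [0.176, -0.685, 0.176, 0.685]
ft_force: [-1.7, -0.3, 2.0]
grip_width: 0.8
```

```bash
python3 look.py e
```

```text
[[ 0.    -0.483 -0.875]
 [-0.    -0.875  0.483]
 [-1.    -0.    -0.   ]] [ 464.99425812 -309.87719819   34.68817108] [-1.60274992 -0.08008681  1.63771221] -0.07461742665367628 6.2667 [-0.73  0.62  1.66  0.    0.86  1.35]
```

View pics/l_e.png

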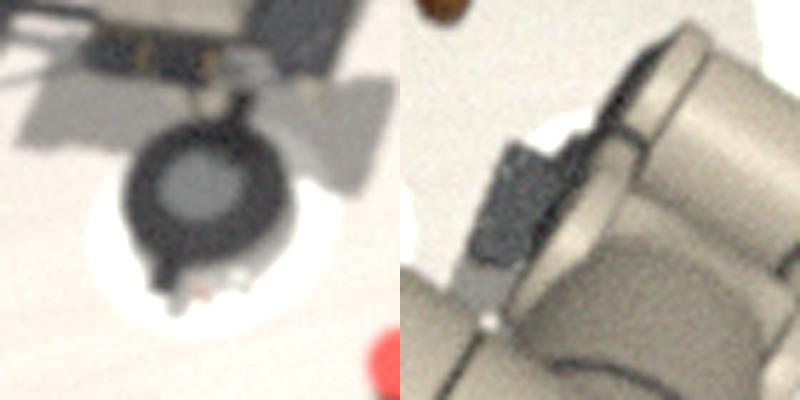

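Near ear now at about (242,103), with no sign of a stop. Next 12°.

{"api": "carry_out", "payload": {
  "plan": [0, -0.2, 0.05, 2, 255, 0, -0.39, 0.09, 4, 255, 0, -0.59, 0.12, 6, 255, 0, -0.79, 0.15, 8, 255, 0, -0.99, 0.17, 10, 255, 0, -1.19, 0.18, 12, 255, 0, -1.19, 0.18, 12, 255, 0, -1.19, 0.18, 12, 255]
}}

```text
time: 6.93
eef_pos: [469.3, -298.5, 34.6]
orientation: [-0.247, 0.663, -0.247, -0.663]
ft_force: [-0.2, 0.6, 0.1]
grip_width: 0.4
```

```bash
python3 look.py f
```

```text
[[ 0.    -0.655 -0.756]
 [-0.    -0.756  0.655]
 [-1.    -0.    -0.   ]] [ 469.27825457 -298.57205463   34.64358105] [-0.01987031  0.07573299 -0.15545539] 0.12777027979682648 7.0333 [-0.7   0.62  1.66  0.    0.86  1.58]
```

View pics/l_f.png

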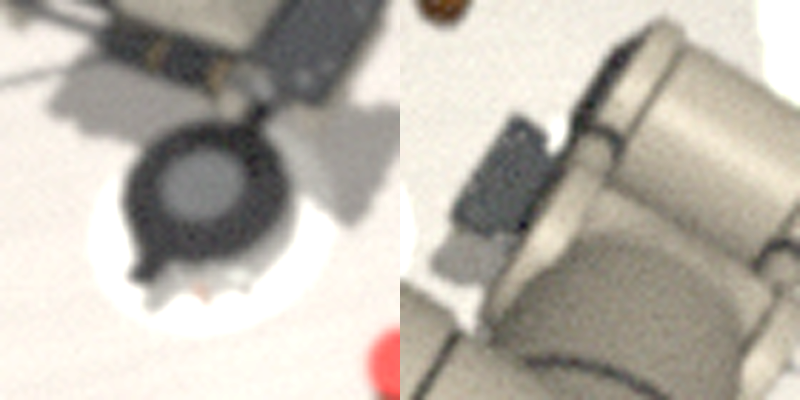

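Near ear at about (262,113). The force has fallen to zero, so the cap may have slid slightly ahead. The disc's position in the image shows no clear drop. I'll continue more carefully.

{"api": "carry_out", "payload": {
  "plan": [0, -0.1, 0.03, 1, 255, 0, -0.2, 0.05, 2, 255, 0, -0.3, 0.07, 3, 255, 0, -0.39, 0.09, 4, 255, 0, -0.49, 0.11, 5, 255, 0, -0.59, 0.12, 6, 255, 0, -0.59, 0.12, 6, 255, 0, -0.59, 0.12, 6, 255]
}}

```text
time: 7.7
eef_pos: [472.2, -293.4, 35.0]
orientation: [-0.282, 0.649, -0.282, -0.648]
ft_force: [-1.3, -0.0, 2.5]
grip_width: 0.5
```

```bash
python3 look.py g
```

```text
[[ 0.    -0.731 -0.683]
 [-0.    -0.683  0.731]
 [-1.    -0.    -0.   ]] [ 472.17763413 -293.37362532   34.98019317] [-1.93721462 -0.57399416  3.16384901] 0.3744662400471137 7.8 [-0.69  0.62  1.66 -0.    0.86  1.7 ]
```

View pics/l_g.png

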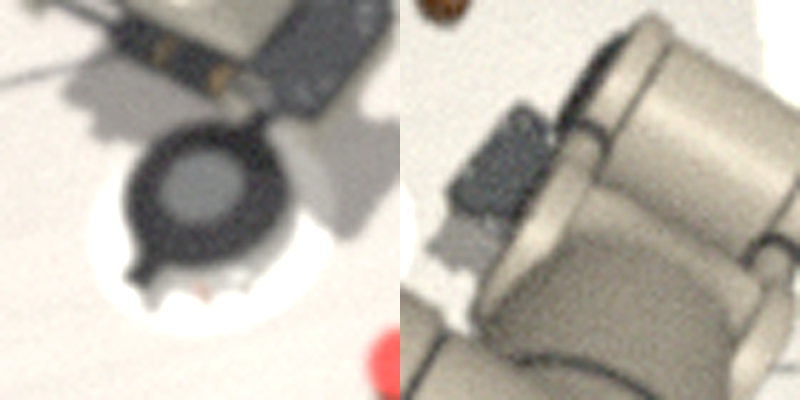

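```bash
cat > sp.py <<'E'
from fit import *
import sys
def m(npz,n,i):
    s=np.load(npz); g=s["frame"].astype(float).mean(2); u,back=spot(g,cs[n][i]); H=u.shape[0]
    u=cv2.GaussianBlur(u,(0,0),8)
    mid=u[H//2-60:H//2-20,H//2-20:H//2+20].mean(); dark=27
    lab=cv2.connectedComponents(((u>(mid+dark)/2)).astype(np.uint8))[1]; k=lab[H//2-45,H//2]
    cnt=max(cv2.findContours((lab==k).astype(np.uint8),0,1)[0],key=cv2.contourArea); e=cv2.fitEllipse(cnt); return back(e[0]).round(2),(np.array(e[1])/16).round(2),round(mid)
if __name__=="__main__":
    for t in sys.argv[1:]: print(t,*m(f"scene_{t}.npz","scene",3))
E
python3 sp.py a b c d e f g
```

```text
a [203.26 235.11] [11.91 14.69] 67
b [203.58 235.57] [10.37 15.08] 67
c [204.12 235.82] [10.1  15.35] 65
d [203.68 235.71] [10.85 15.17] 66
e [203.6  235.39] [11.72 14.29] 67
f [203.89 235.15] [11.88 14.53] 65
g [203.86 235.44] [12.   14.52] 67
```

{"api": "carry_out", "payload": {
  "plan": [0, -0.05, 0.01, 0.5, 255, 0, -0.1, 0.03, 1, 255, 0, -0.15, 0.04, 1.5, 255, 0, -0.2, 0.05, 2, 255, 0, -0.25, 0.06, 2.5, 255, 0, -0.3, 0.07, 3, 255, 0, -0.3, 0.07, 3, 255, 0, -0.3, 0.07, 3, 255]
}}

```text
time: 8.47
eef_pos: [473.9, -290.8, 34.8]
orientation: [-0.299, 0.641, -0.299, -0.641]
ft_force: [-1.7, -1.2, 5.4]
grip_width: 0.3
```

```bash
python3 look.py h; python3 sp.py g h
```

```text
[[ 0.    -0.766 -0.643]
 [-0.    -0.643  0.766]
 [-1.    -0.    -0.   ]] [ 473.93869335 -290.81484351   34.84550849] [-2.71035021 -1.63415526  5.0399387 ] 0.7270486071248247 8.5667 [-0.69  0.62  1.66 -0.    0.86  1.76]
g [203.86 235.44] [12.   14.52] 67
h [203.76 235.54] [11.88 14.57] 68
```

View pics/l_h.png

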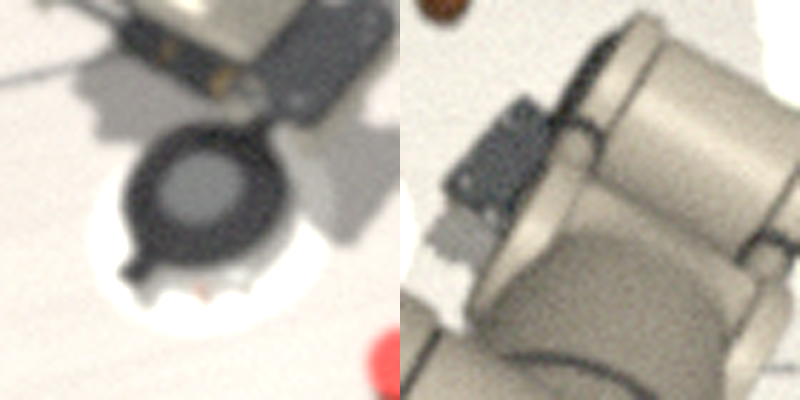

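The force has risen to about 6 N with almost no more turning (near ear at about (263,118)), which looks like the hard stop in the slot. I'll back off sideways and lift clear to measure.

{"api": "carry_out", "payload": {
  "plan": [0, 0.5, 0, 0, 255, 0, 1, 0, 0, 255, 0, 1.5, 0, 0, 255, 0, 2, 0, 0, 255, -2, 2, 0, 0, 255, -5, 2, 0, 0, 255, -8, 2, 0, 0, 255, -8, 2, 0, 0, 255]
}}

```text
time: 9.23
eef_pos: [460.6, -306.0, 120.1]
orientation: [-0.298, 0.644, -0.3, -0.638]
ft_force: [0.6, -0.3, 1.6]
grip_width: 0.1
```

{"api": "carry_out", "payload": {
  "plan": [-2, 2, 2, 0, 255, -4, 4, 4, 0, 255, -6, 6, 6, 0, 255, -8, 8, 8, 0, 255, -8, 10, 10, 0, 255, -8, 12, 12, 0, 255, -8, 12, 12, 0, 255, -8, 12, 12, 0, 255]
}}

```text
time: 9.9
eef_pos: [288.4, -289.0, 194.8]
orientation: [-0.299, 0.641, -0.299, -0.64]
ft_force: [-1.0, 0.4, 0.4]
grip_width: 0.1
```

```bash
python3 look.py i
```

```text
[[ 0.001 -0.766 -0.643]
 [-0.    -0.643  0.766]
 [-1.    -0.    -0.001]] [ 289.82403707 -289.34546087  194.71697679] [0.25447087 0.54107715 0.16027352] 0.8757667258938893 10.0 [-0.97  0.16  1.87  0.    1.11  1.47]
```

View pics/l_i.png

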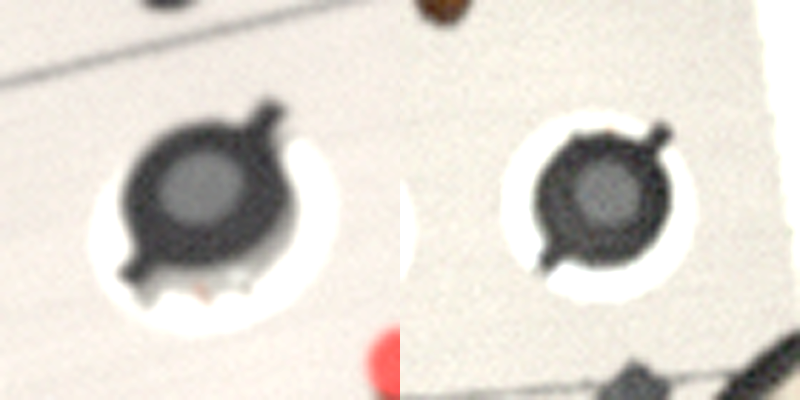

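Cap_4 is now fully visible in both views, turned about 45°, with its ears at (268,112) and (135,270) in the left enlargement. I'll measure the heights again with averaged frames.

```bash
cp sceneA.npz scene0A.npz; cp topA.npz top0A.npz; python3 - <<'E'
from station import env,eyes
import numpy as np
for n in("scene","top"):
    fs=[]
    for i in range(8):
        s=eyes.snapshot(n); fs.append(s["frame"].astype(float))
    s["frame"]=np.mean(fs,0); np.savez(n+"A.npz",**s)
E
python3 fit.py|tail -4
```

```text
1 [542.26 216.81  40.68] [array([-0.5 ,  0.08]), array([-0.43, -0.08])]
2 [535.07  36.43  40.3 ] [array([-0.42,  0.05]), array([-0.35, -0.04])]
3 [ 527.83 -143.45   40.3 ] [array([-0.33,  0.02]), array([-0.27, -0.01])]
4 [ 520.46 -322.68   39.89] [array([-0.24,  0.01]), array([-0.19,  0.  ])]
```

Cap_4 dropped from 43.3 to 39.9, level with the others, and its centre is on the row. Now I'll press it down: move above its rim, 90° from the ears, at about (498,-343).

{"api": "carry_out", "payload": {
  "plan": [0, -2, -2.8, 0, 255, 0, -4, -5.6, 0, 255, 0, -6, -8.4, 0, 255, 2, -8, -11.2, 0, 255, 5, -10, -14, 0, 255, 8, -11.5, -16.2, 0, 255, 11, -12.5, -17.5, 0, 255, 12.5, -12.5, -17.5, 0, 255]
}}

```text
time: 11.47
eef_pos: [499.3, -341.8, 65.1]
orientation: [0.299, -0.64, 0.298, 0.642]
ft_force: [-1.6, 0.2, -0.3]
grip_width: 0.4
```

{"api": "carry_out", "payload": {
  "plan": [0.5, 0, 0, 0, 255, 1, 0, 0, 0, 255, 1.5, 0, 0, 0, 255, 1.9, 0, 0, 0, 255, 2.2, 0, 0, 0, 255, 2.4, 0, 0, 0, 255, 2.5, 0, 0, 0, 255, 2.5, 0, 0, 0, 255]
}}

```text
time: 12.13
eef_pos: [497.7, -342.6, 45.1]
orientation: [-0.299, 0.641, -0.299, -0.641]
ft_force: [-0.3, -0.1, -0.4]
grip_width: 0.5
```

{"api": "carry_out", "payload": {
  "plan": [0.05, 0, 0, 0, 255, 0.1, 0, 0, 0, 255, 0.15, 0, 0, 0, 255, 0.2, 0, 0, 0, 255, 0.25, 0, 0, 0, 255, 0.3, 0, 0, 0, 255, 0.3, 0, 0, 0, 255, 0.3, 0, 0, 0, 255]
}}

```text
time: 12.8
eef_pos: [497.8, -342.6, 43.2]
orientation: [-0.298, 0.641, -0.299, -0.641]
ft_force: [-3.4, 2.3, 10.4]
grip_width: 0.5
```

The rim sits at z=43.2 and holds against about 10 N without giving. A seated cap's top should be at 43. I'll lift off and check the whole scene.

{"api": "carry_out", "payload": {
  "plan": [-1, 0, 0, 0, 255, -3, 0, 0, 0, 255, -6, 0, 0, 0, 255, -9, 2, 2, 0, 255, -12, 4, 5, 0, 255, -14, 6, 8, 0, 255, -15, 8, 11, 0, 255, -15, 10, 14, 0, 255]
}}

```text
time: 13.47
eef_pos: [330.4, -300.0, 194.6]
orientation: [-0.297, 0.643, -0.299, -0.639]
ft_force: [-0.5, -0.5, 0.0]
grip_width: 0.2
```

{"api": "carry_out", "payload": {
  "plan": [0, 1, 1, 0, 255, 0, 2, 3, 0, 255, 0, 2, 3, 0, 255, 0, 2, 3, 0, 255, 0, 2, 3, 0, 255, 0, 2, 3, 0, 255, 0, 2, 3, 0, 255, 0, 2, 3, 0, 255]
}}

```text
time: 14.13
eef_pos: [297.0, -289.7, 191.5]
orientation: [0.298, -0.641, 0.298, 0.641]
ft_force: [0.3, 0.1, 0.2]
grip_width: 0.3
```

```bash
python3 - <<'E'
from station import env,eyes
import numpy as np,cv2
for n in("scene","top"):
    fs=[]
    for i in range(8):
        s=eyes.snapshot(n); fs.append(s["frame"].astype(float))
    s["frame"]=np.mean(fs,0); np.savez(n+"A.npz",**s)
    d=np.abs(s["frame"]-np.load(n+"0A.npz")["frame"]).max(2)
    cv2.imwrite(f"pics/end_{n}.png",np.vstack([s["frame"][60:330],cv2.cvtColor(np.clip(d*3,0,255).astype(np.uint8),8)[60:330]]))
print(env.get_obs()["eef_pos"],env.get_obs()["ft_force"],env.get_obs()["time"])
E
python3 fit.py|tail -4
```

```text
[ 296.45926786 -289.54490859  191.73857523] [-0.06735293  0.20142124  0.55571966] 14.9333
1 [542.3  216.77  40.69] [array([-0.48,  0.07]), array([-0.41, -0.08])]
2 [534.99  36.42  40.28] [array([-0.41,  0.05]), array([-0.35, -0.04])]
3 [ 527.76 -143.51   40.34] [array([-0.34,  0.03]), array([-0.28, -0.01])]
4 [ 520.51 -322.64   40.03] [array([-0.21,  0.01]), array([-0.17,  0.  ])][ WARN:0@7.838] global loadsave.cpp:1063 imwrite_ Unsupported depth image for selected encoder is fallbacked to CV_8U.
```

View pics/end_scene.png

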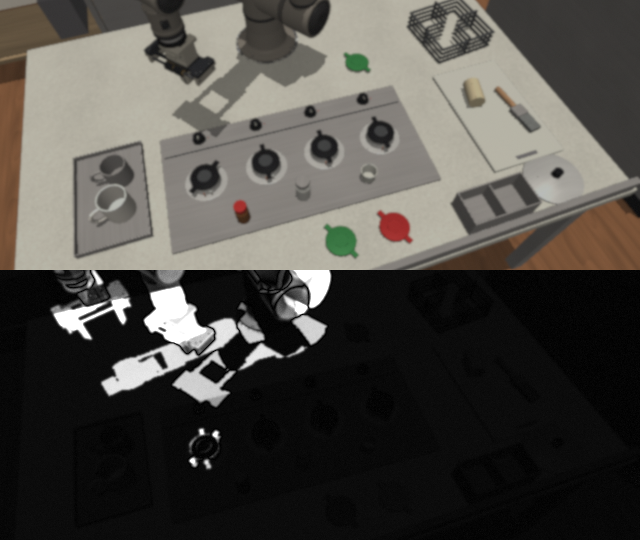

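The before/after difference shows changes only at cap_4 (about (205,445) in the lower half) and where the arm and its shadow moved. The knobs and bystanders are unchanged and the arm is clear, so I'm handing in.

```bash
python3 -c "
from station import env,order
print(order.finish_job())"
```

```text
the job is handed in; nothing more can be done
None
```

The loose cap was cap_4, the rightmost one. By my measurements all four caps are now home, and I handed the job in at about 15 s; no verdict was given.

- **Finding it:** its top stood about 2.9 mm above the other three, averaged and triangulated from both cameras. I did not do a rocking test first; the height was the only evidence.
- **Turning it:** I pushed its near ear clockwise by about 45° with the shut fingers, until the push met a stop at about 6 N.
- **Height after the drop:** it now measures 40.0 mm, against 40.3–40.7 mm for the other caps, and its centre is on the row.
- **Press test:** I pressed the rim 90° from the ears, on one side only. It held at z = 43.2 mm under about 10 N; a seated cap's top should be at 43 mm.
- **Everything else:** comparing the scene camera's pictures from before and after, only cap_4 and the arm with its shadow changed.

**Disagreements:** the cameras read all the caps about 2.5 mm too low compared with the stated heights and the touch, so I relied on the differences between caps. Cap_4's measured centre also moved about 1.2 mm as it settled, well inside the 5 mm limit.

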